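File a flat mailing carton on edge in the sorter bay that takes it fully down

TASK

Draw the flat mailing carton out of the tilted feed pocket and stand it upright on its long edge in the plywood sorter, in the one bay of the three that lets it go all the way down; the other two have raised floors hidden inside, so feel for the right one without forcing the carton. Keep hold of it until it rests on the bottom of the deep bay, then let go, leaving it standing there. Do not disturb the stapler, the tape roll or the white jar nearby.

Things in the scene. Friction and masses are not known exactly. Their poses are not given: they have to be found in the camera images.
- feed_pocket: Grey plastic pocket on a dark steel foot plate (120 x 184 mm), fixed; stands left or right, the sorter on the other side. Origin: centre of the underside, on the bench top; x across, y along the slot, z up. The slot leans 30 degrees: the way out of it is (-0.5, 0, 0.866) in this frame, roughly to the robot's right and up. Highest edge 91 mm above the bench. Its yaw is 1.27 to 1.87 rad.
- pocket_mouth (a point): Centre of the feed pocket's slot at its mouth (83 mm above the bench; axes as the pocket's). The slot is 24 mm wide, 172 mm long and 56 mm deep, with 6 mm walls.
- mailer_centre (a point): Centre of the flat mailing carton: rigid brown cardboard, 18 mm thick (its x), 160 mm long (its y), 120 mm high (its z), blank paper label on one face, 0.12 to 0.26 kg. It starts in the feed pocket on its long edge, its z leaning 30 degrees with the slot, and sticks out of it by about 64 mm: grasp it across the thickness at its upper long edge. Half a turn about its z makes no difference.
- sorter: Plywood sorter, 124 x 196 mm, fixed. Origin: centre of its underside, on the bench top; x across the bays, y along them, z up. Four 8 mm dividers with rounded tops 70 mm above the bench make three upright bays, each 24 mm wide and 172 mm long, closed at the ends by walls 68 mm high. Its yaw is 1.27 to 1.87 rad.
- bay_1 (a point): Centre of the sorter's first bay (x = -32 mm of the sorter) 70 mm above the bench, level with the divider tops; axes as the sorter's. In one bay, not always the same and not reported which, the floor is 17 mm above the bench (carton's centre 77 mm up when home); in the other two it is raised to 39 mm (centre 99 mm). All floors are springy: 3 N per mm, 4 mm at most.
- bay_2 (a point): The same point of the middle bay (x = 0 of the sorter).
- bay_3 (a point): The same point of the third bay (x = +32 mm of the sorter).
- stapler: Bystander: a small stapler, 28 x 122 x 36 mm, lying loose on the bench to the right. Origin at the centre of its underside, long along its own y.
- tape_roll: Bystander: a loose roll of brown packing tape, 110 mm across, 49 mm high, lying flat behind. Origin at the centre of its underside.
- jar: Bystander: a loose white jar with a pink lid, 53 mm across, 46 mm high, standing between pocket and sorter. Origin at the centre of its underside.

How it is judged:
By the outcome, as a careful person would: the job done as asked, in the order asked, and still so for the second after the job is handed in, with the robot touching nothing.
It also fails if it takes over 58 s, if anything falls off the work surface, if the arm or the gripper's body presses on something with over 40 N, if the wrist force passes 120 N, or if a joint passes its speed limit or range.

ROBOT

A 6-joint arm with a two-finger parallel gripper is mounted at the origin on a cart in front of the work surface, level with it; the furniture and walls round the work are solid. World frame = base frame: x ahead of the robot, y to its left, z up, the work surface at z = 0. Lengths are in mm, angles in rad, forces in N, time in s.
With the tool pointing down it reaches from about 300 to 775 mm from the base axis. Payload 14.6 kg.
Tool frame: the origin (TCP) lies between the finger pads; the fingertips stand 17 mm ahead of it and the grasp point (between the pads) lies 2 mm behind it (manip.tip_reach is the distance from the TCP to the fingertips, in mm); z points along the fingers, y is the line along which they close (so a half turn about z gives the same grasp; the last joint's range is limited). The gripper opens to 94 mm and grips with 3 to 60 N. Pads are 16 mm wide; open, the fingers measure 119 mm over their backs; the gripper's body (75 mm by 177 mm) begins 78 mm behind the grasp point.
Start: joints at [-1.249, 0.3, 1.521, -0, 1.321, -0.067], TCP at [208.485, -508.943, 182.546] pointing down, gripper open.
Joint ranges: [-3.03, 3.03], [-0.79, 2.21], [0.23, 2.52], [-1.04, 4.18], [0, 3.07], [-2.55, 2.55]. Speed limits (rad/s): [2.22, 2.22, 2.57, 3.14, 3.14, 3.14].

INTERFACE

Orientations are given as [roll, pitch, yaw] about the fixed x, y, z axes, in that order (R = Rz(yaw) Ry(pitch) Rx(roll)).
In Python, from cell import manip, viewer gives the robot as it stands.
- The arm moves only by the tool apply_moves, never from a script. Its argument "moves" is a list of rows, each a list of 3 entries, a list of its own where there are three numbers: the shift along the tool's x, y, z each as a share of 0.25 m, from -1 to 1, then the turn, a rotation vector about the tool's x, y, z each as a share of pi rad, from -1 to 1, then the closure, from 0 (fully open) to 1 (shut). In form: [[[dx, dy, dz], [wx, wy, wz], grip], ...]. A call has 1 to 12 rows; each row is the pose to reach, as a shift and turn from the pose commanded when the call began, along the tool's axes at that moment, turning the shorter way round; what a row does not reach only later rows make up. A row lasts 1/12 s, in which the tool goes at most 41.7 mm and 7.16 degrees, less where a joint would pass 70% of its speed; a pose out of reach is approached as far as the arm can. A call with a number of a shift or a turn outside -1 to 1 is refused whole. A call with a gripper value outside its range is refused whole. The fingers move at their own pace and stop on an object; "squeeze" is the grip in N (left out, the last holds). Time passes only in rows, so rows that repeat a pose let the fingers close. It gives the time, the measured TCP pose, the force, the opening and the grip force at its end, in the units of the state.
- manip.read_state(): the state, without advancing time (a new reading comes with each control period).
- viewer.camera(name): name is "side" or "top" or "wrist"; returns the picture (480x640x3 uint8, blue, green, red); there is no depth.
- viewer.camera_info(name): a dict with "camera_matrix" (3x3 intrinsics, pixels), "R" (3x3) and "t" (3): a world point X has camera coordinates R X + t. Camera axes: x right, y down, z forward; pixel columns grow to the right and rows downward; lengths in mm; the calibration is good to about 2 mm. A picture is of the moment at which its call begins: read the wrist's pose just before it. camera_info takes no time and is no camera call; for the wrist camera it gives the pose at the moment of the call.
- manip.sign_off(): hands the job in; it is judged then, once.
The state is a dict: "clock": time; "joints": joint angles; "qd": joint speeds; "effort": joint torques, N m; "eef_pos": TCP position; "eef_rot": TCP orientation; "wrist_force": force on the tool from outside, world axes, zero at the start; "moment": the same for the moment, N m; "finger_gap": finger opening in mm; "finger_force": force on a finger pad.
Only numpy, scipy, OpenCV 4.12 (cv2) and the standard library are available. Lean on these libraries where they do the work, as an engineer would, in place of code of your own. Each camera call takes 0.05 s, during which the arm holds its last target. There are 200 camera calls.

## Working session

There is one attempt and no reset: what is moved stays moved. The work goes in short steps, Python scripts to look and compute and a tool call to move; the robot and the scene stay as the last step left them, time stands still between calls to the robot, and variables do not carry over. Pictures are saved under pics/ and viewed, at most 10 in all, crops included, and the job is handed in when it is done.

Besides the shell and the picture viewer there is one more tool, called after "Call:" in YAML: its name, and indented under it one key for each argument. apply_moves: Moves the arm, as the interface text tells. Shift numbers are shares of 0.25 m and turn numbers shares of pi rad, none past 1 either way. Its arguments: {"type":"object","properties":{"moves":{"type":"array"},"squeeze":{"type":"number"}},"required":["moves"]}

```bash
mkdir -p pics; ls
python3 - <<'E'
from cell import manip, viewer
import cv2, numpy as np
for n in("top","side"):
    im=viewer.camera(n); cv2.imwrite(f"pics/{n}0.png",im)
    i=viewer.camera_info(n); print(n,np.round(np.array(i["camera_matrix"]),1).tolist(),np.round(i["R"],4).tolist(),np.round(i["t"],1))
print(manip.read_state())
E
```

```text
pics
top [[553.9, 0.0, 320.6], [0.0, 553.9, 252.4], [0.0, 0.0, 1.0]] [[0.0055, -1.0, -0.0017], [-0.9969, -0.0053, -0.0782], [0.0782, 0.0021, -0.9969]] [  -8.6  605.4 1215.3]
side [[590.1, 0.0, 316.5], [0.0, 590.1, 237.1], [0.0, 0.0, 1.0]] [[0.9976, 0.067, -0.0189], [0.0228, -0.5711, -0.8206], [-0.0657, 0.8181, -0.5713]] [-572.6   71.5 1492.2]
{'clock': 0.1, 'joints': array([-1.24860294e+00,  3.00453704e-01,  1.52152244e+00, -6.30042781e-06,
        1.32071554e+00, -6.65956861e-02]), 'qd': array([ 0.00035003, -0.00205473, -0.00032939,  0.00196116, -0.00164503,
        0.00179741]), 'effort': array([ 1.65874961e-03, -5.32638216e+01, -3.53283799e+01,  7.09431642e-02,
        2.33953045e-02, -3.91968604e-05]), 'eef_pos': array([ 208.4003546 , -508.69926684,  182.02069667]), 'eef_rot': array([-3.14049566e+00, -6.70472229e-05,  3.88790597e-01]), 'wrist_force': array([-0.66015198,  0.15072525,  0.44416326]), 'moment': array([ 0.03793047,  0.04104229, -0.00293355]), 'finger_force': 0.0, 'finger_gap': 94.39514478258947}
```

View pics/top0.png

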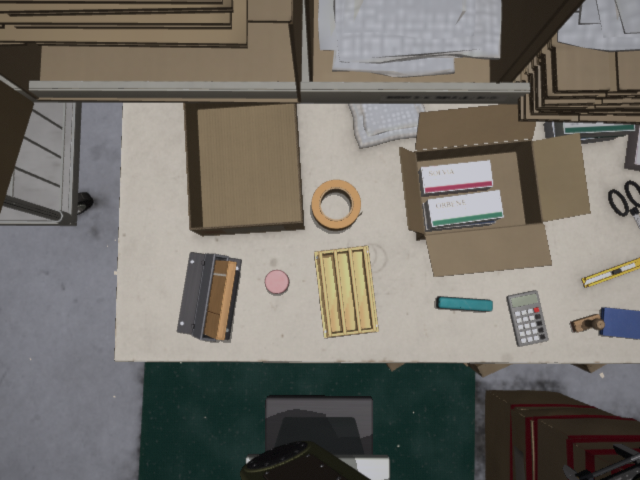

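View pics/side0.png

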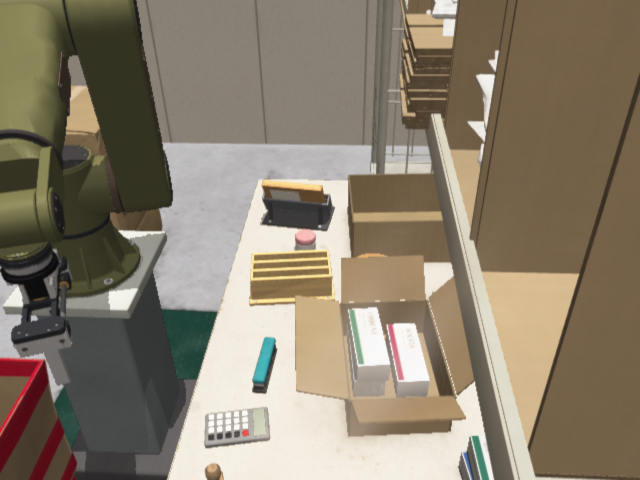

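The top view shows the pocket at about (210,297) with the carton leaning to the right. The jar is at (277,282), the sorter at (347,291), the tape at (336,205) and the stapler at (464,304). I'll enlarge the pocket and sorter to pick corners.

Run:
```python
import cv2, numpy as np
im=cv2.imread("pics/top0.png")
a=cv2.resize(im[240:350,170:250],None,fx=5,fy=5,interpolation=cv2.INTER_CUBIC)
b=cv2.resize(im[240:350,308:388],None,fx=5,fy=5,interpolation=cv2.INTER_CUBIC)
c=np.hstack([a,b]); 
for k in range(0,550,50): cv2.line(c,(0,k),(6,k),(0,0,255),1)
for k in range(0,800,50): cv2.line(c,(k,0),(k,6),(0,0,255),1)
cv2.imwrite("pics/crop.png",c)
```

```text
(no output)
```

View pics/crop.png

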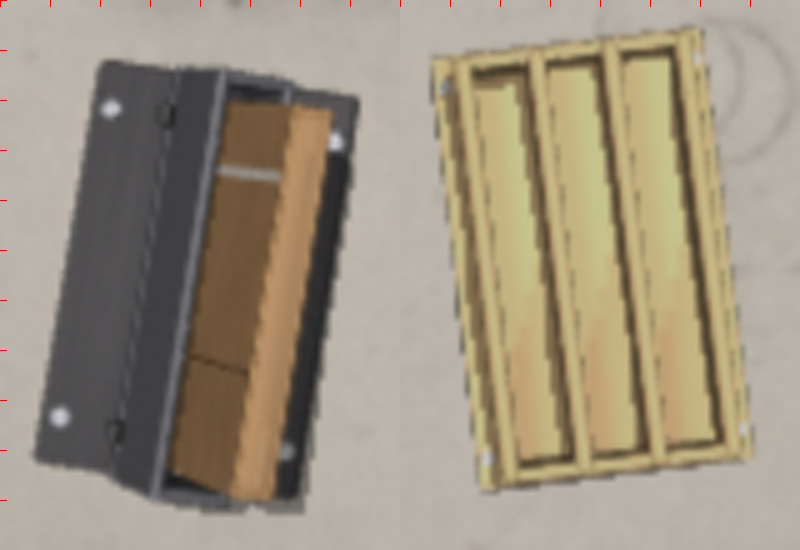

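```bash
cat > h.py <<'E'
import numpy as np, cv2
from scipy.optimize import least_squares
from scipy.spatial.transform import Rotation as Rn
from cell import manip, viewer
def ray(info,uv,z):
    K,R,t=(np.array(info[k]) for k in("camera_matrix","R","t"))
    c=-R.T@t; d=R.T@np.linalg.solve(K,[uv[0],uv[1],1]); return c+d*(z-c[2])/d[2]
def proj(info,P):
    K,R,t=(np.array(info[k]) for k in("camera_matrix","R","t"))
    q=(K@(R@np.atleast_2d(P).T+t[:,None])).T; return q[:,:2]/q[:,2:]
E
python3 - <<'E'
from h import *
I=viewer.camera_info("top")
pa=lambda x,y:(170+(x+.5)/5-.5,240+(y+.5)/5-.5)
pb=lambda x,y:(308+(x-400+.5)/5-.5,240+(y+.5)/5-.5)
print("plate",[ray(I,pa(*p),4).round(1).tolist() for p in[(102,60),(358,97),(300,512),(35,460)]])
e=[ray(I,pa(*p),z) for p,z in[((295,105),143),((332,108),134),((272,500),134),((232,490),143)]]
print("edge",np.round(e,1).tolist())
print("len",np.linalg.norm(e[0]-e[3]),np.linalg.norm(e[1]-e[2]),"c",np.mean(e,axis=0))
d=np.mean(e[:2],axis=0)-np.mean(e[2:],axis=0);print("yaw y-axis",np.arctan2(d[1],d[0])+np.pi/2)
t=[ray(I,pb(*p),69) for p in[(463,66),(537,58),(611,49),(688,40)]]
b=[ray(I,pb(*p),69) for p in[(507,480),(583,470),(658,462),(735,453)]]
print(np.round(t,1).tolist(),np.round(b,1).tolist())
o=[ray(I,pb(*p),3).round(1).tolist() for p in[(435,58),(702,30),(750,458),(483,490)]];print("base",o,np.mean(o,axis=0))
d=np.mean(t,axis=0)-np.mean(b,axis=0);print("c",(np.mean(t,axis=0)+np.mean(b,axis=0))/2,"len",np.linalg.norm(d),"dir",np.arctan2(d[1],d[0]))
for n,uv,z in(("jar",(277,281),46),("tape",(336,205),49)):print(n,ray(I,uv,z))
E
```

```text
plate [[607.1, 291.6, 4.0], [590.9, 174.9, 4.0], [404.0, 197.8, 4.0], [426.5, 317.4, 4.0]]
edge [[578.4, 180.0, 143.0], [577.8, 166.4, 134.0], [419.6, 187.8, 134.0], [424.2, 202.3, 143.0]]
len 155.82928066777572 159.66364305281684 c [499.99057118 184.1580554  138.5       ]
yaw y-axis 1.4317183994779656
[[600.9, -4.7, 69.0], [604.6, -36.5, 69.0], [608.6, -68.4, 69.0], [612.7, -101.6, 69.0]] [[424.1, -24.4, 69.0], [428.6, -56.7, 69.0], [432.1, -88.7, 69.0], [436.1, -121.5, 69.0]]
base [[609.6, 8.3, 3.0], [623.1, -113.2, 3.0], [429.9, -134.5, 3.0], [414.9, -14.5, 3.0]] [519.375 -63.475   3.   ]
c [518.45935359 -62.81327047  69.        ] len 177.59853814266071 dir 0.1129642928660554
jar [540.31216938  89.59125663  46.        ]
tape [708.41570307 -38.86346882  49.        ]
```

```bash
python3 - <<'E'
from h import *
yaw=1.432; px=np.array([np.cos(yaw),np.sin(yaw),0]); z=np.array([0,0,1.]); u=-.5*px+.866*z; n=.866*px+.5*z
S=manip.read_state(); R0=Rn.from_euler("xyz",S["eef_rot"]).as_matrix()
E=np.array([500,184,138.5])
for f in(1,-1):
    R=np.c_[np.cross(f*n,-u),f*n,-u]
    for j1 in(0.05,.15):
      for a in(1.5,1.8,2.1):
        M=Rn.from_euler("Y",-a).as_matrix()@Rn.from_euler("Z",-j1).as_matrix()@R
        e=Rn.from_matrix(M).as_euler("ZYZ"); print(f,j1,a,e.round(2),"j6",((e[2]-np.pi/2+np.pi)%(2*np.pi)-np.pi).round(2))
# tests
E
python3 - <<'E'
from h import *
w=viewer.camera_info("wrist");S=manip.read_state()
R=Rn.from_euler("xyz",S["eef_rot"]).as_matrix()
print("wristcam in tool: axis",(R.T@np.array(w["R"])[2]).round(3),"pos",(R.T@(-np.array(w["R"]).T@w["t"]-S["eef_pos"])).round(1))
E
```

```text
1 0.05 1.5 [0.51 1.54 0.2 ] j6 -1.37
1 0.05 1.8 [0.54 1.28 0.05] j6 -1.52
1 0.05 2.1 [ 0.61  1.03 -0.13] j6 -1.7
1 0.15 1.5 [0.5  1.49 0.29] j6 -1.28
1 0.15 1.8 [0.53 1.23 0.13] j6 -1.44
1 0.15 2.1 [ 0.62  0.98 -0.05] j6 -1.62
-1 0.05 1.5 [ 0.51  1.54 -2.94] j6 1.77
-1 0.05 1.8 [ 0.54  1.28 -3.09] j6 1.62
-1 0.05 2.1 [0.61 1.03 3.01] j6 1.44
-1 0.15 1.5 [ 0.5   1.49 -2.86] j6 1.86
-1 0.15 1.8 [ 0.53  1.23 -3.01] j6 1.71
-1 0.15 2.1 [0.62 0.98 3.09] j6 1.52
wristcam in tool: axis [-0.25   0.     0.968] pos [  73.5    0.6 -201.5]
```

```bash
cat >> h.py <<'E'
yaw=1.432; px=np.array([np.cos(yaw),np.sin(yaw),0]); Z=np.array([0,0,1.]); u=-.5*px+.866*Z; n=.866*px+.5*Z
RP=np.c_[np.cross(n,u),-n,-u]
E=np.array([500,184,138.5])
def go(*tg):
    S=manip.read_state(); p=S["eef_pos"];R=Rn.from_euler("xyz",S["eef_rot"]).as_matrix()
    print("at",p.round(1),"F",S["wrist_force"].round(1),"t",S["clock"],"gap",round(S["finger_gap"],1),"j",S["joints"].round(2))
    for q,Q in tg:
        print("shift",(R.T@(np.array(q)-p)/250).round(4).tolist(),"turn",(Rn.from_matrix(R.T@Q).as_rotvec()/np.pi).round(4).tolist())
        p,R=np.array(q),Q
E
python3 - <<'E'
from h import *
R0=Rn.from_euler("xyz",manip.read_state()["eef_rot"]).as_matrix()
T=E+70*u; p0=manip.read_state()["eef_pos"]
print(T)
go((p0*.67+T*.33+[0,0,40],R0),(p0*.33+T*.67+[0,0,40],R0),(T,RP))
E
```

```text
[495.15771089 149.33658649 199.12      ]
at [ 208.4 -508.7  182. ] F [-0.7  0.2  0.4] t 0.1 gap 94.4 j [-1.25  0.3   1.52 -0.    1.32 -0.07]
shift [0.6795, -0.6605, -0.1818] turn [0.0, 0.0, 0.0]
shift [0.7001, -0.6803, -0.0225] turn [0.0, 0.0, 0.0]
shift [0.6795, -0.6601, 0.1382] turn [0.1624, 0.044, 0.164]
```

Call:
apply_moves:
  moves:
    - [[0.11,-0.11,-0.1],[0,0,0],0]
    - [[0.22,-0.22,-0.18],[0,0,0],0]
    - [[0.33,-0.33,-0.18],[0,0,0],0]
    - [[0.45,-0.44,-0.18],[0,0,0],0]
    - [[0.56,-0.55,-0.18],[0,0,0],0]
    - [[0.68,-0.66,-0.18],[0,0,0],0]
    - [[0.68,-0.66,-0.18],[0,0,0],0]

```text
clock: 0.68
eef_pos: [305.1, -287.2, 227.8]
eef_rot: [-3.142, -0.001, 0.393]
wrist_force: [-0.3, -0.4, -0.4]
finger_gap: 93.9
finger_force: 0.0
```

Call:
apply_moves:
  moves:
    - [[0.11,-0.11,-0.02],[0,0,0],0]
    - [[0.22,-0.22,-0.02],[0,0,0],0]
    - [[0.34,-0.33,-0.02],[0,0,0],0]
    - [[0.45,-0.44,-0.02],[0,0,0],0]
    - [[0.57,-0.56,-0.02],[0,0,0],0]
    - [[0.7,-0.68,-0.02],[0,0,0],0]
    - [[0.7,-0.68,-0.02],[0,0,0],0]

```text
clock: 1.27
eef_pos: [402.1, -63.4, 232.4]
eef_rot: [-3.141, -0.0, 0.394]
wrist_force: [-0.4, -0.6, -1.0]
finger_gap: 93.9
finger_force: 0.0
```

Call:
apply_moves:
  moves:
    - [[0.08,-0.08,0.0],[0.02,0.005,0.02],0]
    - [[0.16,-0.16,0.0],[0.04,0.01,0.04],0]
    - [[0.25,-0.25,0.01],[0.06,0.016,0.06],0]
    - [[0.34,-0.33,0.03],[0.08,0.022,0.08],0]
    - [[0.42,-0.41,0.05],[0.1,0.027,0.1],0]
    - [[0.51,-0.5,0.08],[0.12,0.032,0.12],0]
    - [[0.6,-0.58,0.11],[0.14,0.038,0.14],0]
    - [[0.68,-0.66,0.138],[0.1624,0.044,0.164],0]
    - [[0.68,-0.66,0.138],[0.1624,0.044,0.164],0]
    - [[0.68,-0.66,0.138],[0.1624,0.044,0.164],0]

```text
clock: 2.1
eef_pos: [495.1, 148.4, 197.3]
eef_rot: [-2.621, 0.001, -0.137]
wrist_force: [0.3, -0.5, -0.0]
finger_gap: 93.8
finger_force: 0.0
```

Run:
```python
from h import *
go((E+70*u,RP)); i=viewer.camera_info("wrist"); im=viewer.camera("wrist")
np.save("w1.npy",np.c_[np.array(i["camera_matrix"]),i["R"],i["t"]])
c=E-60*u;l=np.array([-np.sin(yaw),np.cos(yaw),0])
P=[E+a*9*n+b*80*l for a in(1,-1) for b in(1,-1)]
print(proj(i,P).round(1).tolist())
cv2.imwrite("pics/w1.png",im)
```

```text
at [495.1 148.4 197.3] F [ 0.3 -0.5 -0. ] t 2.1 gap 93.8 j [-0.07  0.16  1.76  0.55  1.24  1.45]
shift [-0.0001, -0.007, -0.0046] turn [0.0009, 0.0005, 0.0005]
[[305.8, 333.6], [304.0, 124.8], [328.4, 333.6], [330.1, 124.9]]
```

View pics/w1.png

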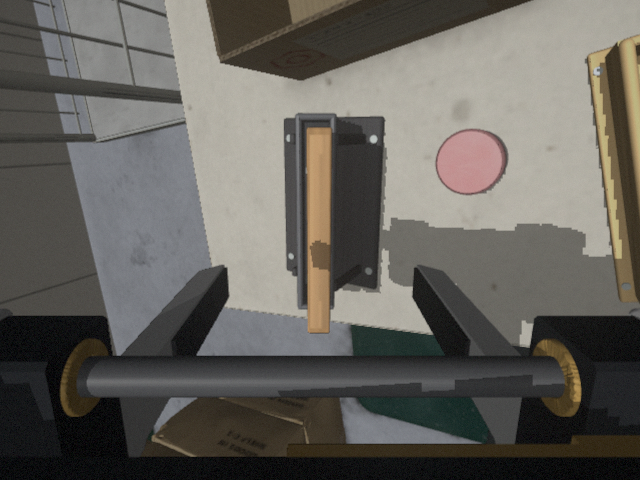

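The carton's upper edge spans (306–331,127) to (308–329,333), within 2 px of the prediction, so the pose estimate is good. I'll go in along the slot and close.

Call:
apply_moves:
  moves:
    - [[0,-0.004,0.1],[0,0,0],0]
    - [[0,-0.004,0.2],[0,0,0],0]
    - [[0,-0.004,0.28],[0,0,0],0]
    - [[0,-0.004,0.33],[0,0,0],0]
    - [[0,-0.004,0.355],[0,0,0],0]
    - [[0,-0.004,0.355],[0,0,0],0]
    - [[0,-0.004,0.355],[0,0,0],0.7]
    - [[0,-0.004,0.355],[0,0,0],0.7]
    - [[0,-0.004,0.355],[0,0,0],0.7]
    - [[0,-0.004,0.355],[0,0,0],0.7]
  squeeze: 25

```text
clock: 2.98
eef_pos: [502.1, 193.3, 122.3]
eef_rot: [-2.619, -0.002, -0.139]
wrist_force: [-0.9, 0.1, 0.2]
finger_gap: 70.6
finger_force: 0.0
```

Call:
apply_moves:
  moves:
    - [[0,0,0],[0,0,0],0.8]
    - [[0,0,0],[0,0,0],0.85]
    - [[0,0,0],[0,0,0],1]
    - [[0,0,0],[0,0,0],1]
    - [[0,0,0],[0,0,0],1]
    - [[0,0,0],[0,0,0],1]
  squeeze: 25

```text
clock: 3.48
eef_pos: [501.8, 193.7, 121.6]
eef_rot: [-2.619, -0.0, -0.139]
wrist_force: [-0.6, 0.6, 0.3]
finger_gap: 31.1
finger_force: 0.0
```

```bash
python3 -c "
from h import *
go((E-20*u,RP))"
```

```text
at [501.8 193.7 121.6] F [-0.6  0.6  0.3] t 3.4833 gap 31.1 j [0.02 0.27 1.81 0.6  1.05 1.43]
shift [-0.0017, 0.0004, 0.0019] turn [0.0003, -0.0001, 0.0001]
```

Call:
apply_moves:
  moves:
    - [[0,0,0],[0,0,0],1]
    - [[0,0,0],[0,0,0],1]
    - [[0,0,0],[0,0,0],1]
    - [[0,0,0],[0,0,0],1]
    - [[0,0,0],[0,0,0],1]
  squeeze: 25

```text
clock: 3.9
eef_pos: [501.8, 193.7, 121.6]
eef_rot: [-2.619, -0.0, -0.139]
wrist_force: [0.5, 0.7, -0.5]
finger_gap: 0.3
finger_force: 0.0
```

The gap is 0.3 mm, so the carton isn't between the pads. I'll look.

Run:
```python
from h import *
a=viewer.camera("wrist"); b=viewer.camera("side")
b=cv2.resize(b[150:270,220:380],(640,480),interpolation=cv2.INTER_CUBIC)
cv2.imwrite("pics/w2.png",cv2.resize(np.hstack([a,b]),(800,300)))
```

```text
(no output)
```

View pics/w2.png

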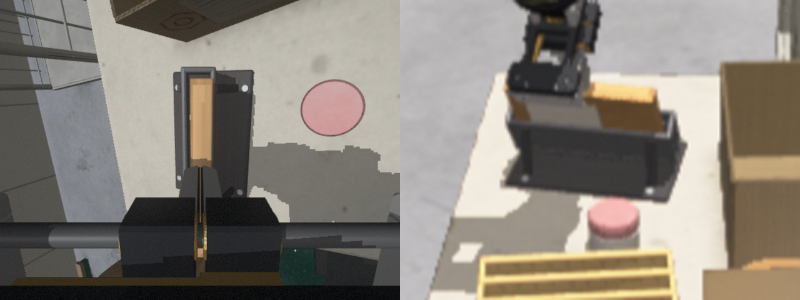

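The side view shows the fingers on the carton's face in the robot-side half, but the closed gap says empty. I need a close-up.

Run:
```python
from h import *
print({k:v for k,v in manip.read_state().items() if k in("finger_gap","finger_force","clock")})
a=viewer.camera("wrist"); b=viewer.camera("side")
a=cv2.resize(a[220:460,230:430],(500,600),interpolation=cv2.INTER_CUBIC)
b=cv2.resize(b[150:240,260:340],(300,337),interpolation=cv2.INTER_CUBIC)
c=np.zeros((600,800,3),np.uint8);c[:,:500]=a;c[:337,500:]=b
cv2.imwrite("pics/w3.png",c)
i=viewer.camera_info("wrist");S=manip.read_state();R=Rn.from_euler("xyz",S["eef_rot"]).as_matrix()
tip=S["eef_pos"]+R@[0,0,17]
print("tip px",proj(i,tip),"tcp",proj(i,S["eef_pos"]),"side",proj(viewer.camera_info("side"),[S["eef_pos"],tip,E]))
```

```text
{'clock': 4.0, 'finger_force': 0.0, 'finger_gap': 0.5164290410734901}
tip px [[319.54158313 259.20633874]] tcp [[319.4953174  268.80947771]] side [[293.15727587 188.50616264]
 [294.14626649 191.74025474]
 [291.83480151 184.73905318]]
```

View pics/w3.png

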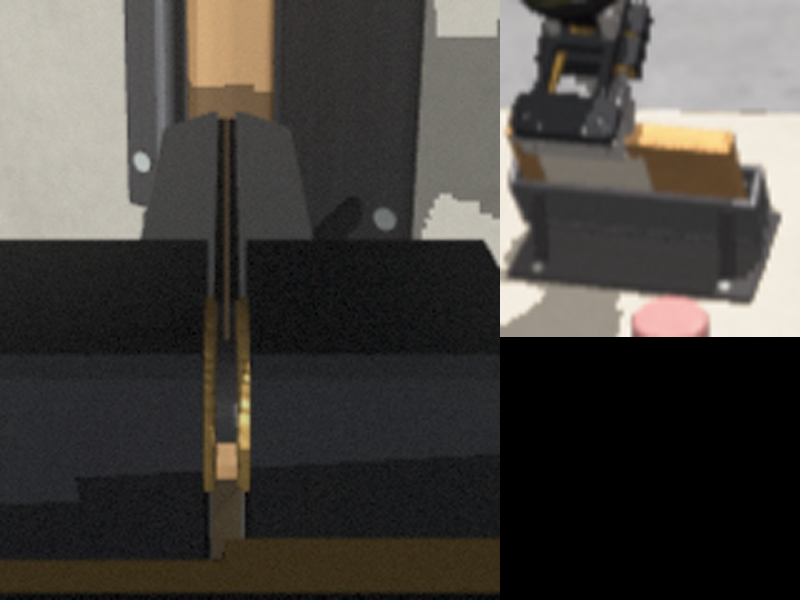

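Run:
```python
from h import *
i=viewer.camera_info("wrist");l=np.array([-np.sin(yaw),np.cos(yaw),0])
for d in(0,10,20,30,40):
    print(d,proj(i,[E-d*u+a*9*n-b*l for b in(80,20) for a in(1,-1)]).round(0).tolist())
print("lip",proj(i,[E-64*u+a*12*n-86*l for a in(1,-1)]).round(0).tolist())
w=np.load("w1.npy");j=dict(camera_matrix=w[:,:3],R=w[:,3:6],t=w[:,6])
for d in(0,20,40): print("w1",d,proj(j,[E-d*u+a*9*n-b*l for b in(80,-80) for a in(1,-1)]).round(0).tolist())
a=viewer.camera("wrist")
g=a.astype(int);
for r in(140,180,220,250): # brown columns: red-blue large
    m=np.where((g[r,:,2]-g[r,:,0]>40)&(np.arange(640)>250)&(np.arange(640)<400))[0]; print(r,m.min() if m.size else 0,m.max() if m.size else 0)
for c in(320,): 
    m=np.where(g[:260,c,2]-g[:260,c,0]>40)[0];print(c,m.min(),m.max())
b=viewer.camera("side");I=viewer.camera_info("side")
print("side",proj(I,[E-b*l for b in(80,-80)]).round(1).tolist(),proj(I,[E-40*u-b*l for b in(80,-80)]).round(1).tolist(),proj(I,manip.read_state()["eef_pos"]+100*u).round(1))
```

```text
0 [[300.0, 121.0], [339.0, 121.0], [302.0, 245.0], [338.0, 245.0]]
10 [[301.0, 122.0], [338.0, 122.0], [303.0, 240.0], [337.0, 240.0]]
20 [[302.0, 123.0], [337.0, 123.0], [303.0, 235.0], [336.0, 235.0]]
30 [[303.0, 123.0], [336.0, 123.0], [304.0, 231.0], [335.0, 231.0]]
40 [[304.0, 124.0], [336.0, 124.0], [305.0, 227.0], [335.0, 227.0]]
lip [[300.0, 115.0], [339.0, 115.0]]
w1 0 [[304.0, 125.0], [330.0, 125.0], [306.0, 334.0], [328.0, 334.0]]
w1 20 [[305.0, 125.0], [329.0, 126.0], [307.0, 321.0], [328.0, 321.0]]
w1 40 [[306.0, 126.0], [329.0, 126.0], [307.0, 311.0], [327.0, 311.0]]
140 304 340
180 304 339
220 305 339
250 305 338
320 125 259
side [[322.1, 187.4], [262.2, 182.1]] [[323.7, 195.1], [265.2, 189.8]] [[286.9 168.2]]
```

Run:
```python
from h import *
print(manip.tip_reach,[x for x in dir(manip) if x[0]!="_"])
def meas(g,rows):
    for r in rows:
        m=np.where((g[r,:,2]-g[r,:,0]>40)&(np.arange(640)>250)&(np.arange(640)<400))[0]; print(r,m.min(),m.max())
a=cv2.imread("pics/w1.png").astype(int); meas(a,(135,170,230,300,325)); m=np.where(a[:,318,2]-a[:,318,0]>40)[0]; print(m.min(),m[m<345].max())
t0=cv2.imread("pics/top0.png");t1=viewer.camera("top");s0=cv2.imread("pics/side0.png");s1=viewer.camera("side")
f=lambda x,a,b,c,d:cv2.resize(x[a:b,c:d],(400,300),interpolation=cv2.INTER_CUBIC)
cv2.imwrite("pics/cmp.png",np.vstack([np.hstack([f(t0,240,345,170,310),f(t1,240,345,170,310)]),np.hstack([f(s0,165,240,250,350),f(s1,165,240,250,350)])]))
```

```text
17.0 ['Unreachable', 'read_state', 'sign_off', 'tip_reach']
135 307 330
170 307 330
230 307 330
300 307 329
325 308 328
127 332
```

View pics/cmp.png

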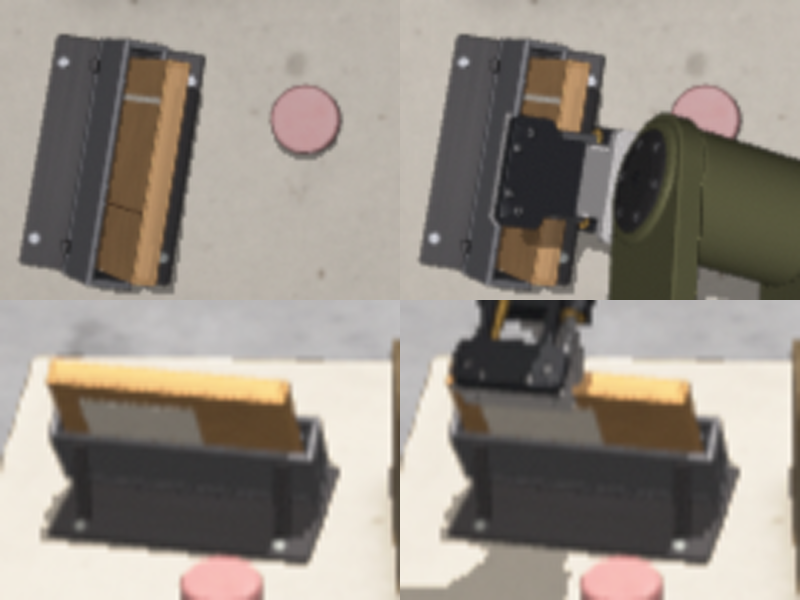

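The carton has not moved, and the closed fingertips sit just above its edge. From their image scale the tips look about 30 mm shorter than stated. Going 22 mm deeper is safe under either reading (lip clearance at least 5 mm), so I'll open, go deeper and close while watching the force.

Call:
apply_moves:
  moves:
    - [[0,0,0],[0,0,0],0]
    - [[0,0,0],[0,0,0],0]
    - [[0,0,0],[0,0,0],0]
    - [[0,0,0],[0,0,0],0]
    - [[0,0,0],[0,0,0],0]
    - [[0,0,0],[0,0,0],0]
    - [[0,0,0],[0,0,0],0]
    - [[0,0,0.02],[0,0,0],0]
    - [[0,0,0.04],[0,0,0],0]
    - [[0,0,0.06],[0,0,0],0]
    - [[0,0,0.088],[0,0,0],0]
    - [[0,0,0.088],[0,0,0],0]

```text
clock: 5.3
eef_pos: [502.7, 205.1, 101.1]
eef_rot: [-2.619, 0.001, -0.138]
wrist_force: [-0.6, 0.0, -0.6]
finger_gap: 77.3
finger_force: 0.0
```

Call:
apply_moves:
  moves:
    - [[0,0,0],[0,0,0],1]
    - [[0,0,0],[0,0,0],1]
    - [[0,0,0],[0,0,0],1]
    - [[0,0,0],[0,0,0],1]
    - [[0,0,0],[0,0,0],1]
    - [[0,0,0],[0,0,0],1]
    - [[0,0,0],[0,0,0],1]
    - [[0,0,0],[0,0,0],1]
    - [[0,0,0],[0,0,0],1]
    - [[0,0,0],[0,0,0],1]
    - [[0,0,0],[0,0,0],1]
    - [[0,0,0],[0,0,0],1]
  squeeze: 25

```text
clock: 6.3
eef_pos: [503.3, 204.5, 102.5]
eef_rot: [-2.619, -0.0, -0.139]
wrist_force: [0.3, -1.6, 0.1]
finger_gap: 17.2
finger_force: 25.0
```

Grasped: gap 17.2 mm at 25 N. Next I'll withdraw along the slot, then turn upright above the sorter.

```bash
cat >> h.py <<'E'
ys=1.684; sx=np.array([np.cos(ys),np.sin(ys),0]); sl=np.array([-sx[1],sx[0],0])*-1
RS=np.c_[sl,np.cross(-Z,sl),-Z]; C=np.array([519,-63,0.])
def bay(k,z): return C+(k-2)*32*sx+[0,0,z]
E
python3 - <<'E'
from h import *
T=manip.read_state()["eef_pos"]+84*u
go((T,RP),(T*.5+bay(3,200)*.5,RS),(bay(3,200),RS)); print(T,bay(3,0))
E
```

```text
at [503.3 204.5 102.5] F [ 0.3 -1.6  0.1] t 6.3 gap 17.2 j [0.05 0.3  1.82 0.62 1.01 1.42]
shift [0.0001, 0.0004, -0.336] turn [0.0004, -0.0001, 0.0001]
shift [0.0891, 0.3039, -0.2326] turn [-0.1658, -0.021, -0.0784]
shift [-0.0083, 0.3897, -0.0495] turn [0.0, 0.0, 0.0]
[497.49654047 162.86335643 175.25410167] [515.38521464 -31.20482227   0.        ]
```

Call:
apply_moves:
  moves:
    - [[0,0,-0.03],[0,0,0],1]
    - [[0,0,-0.08],[0,0,0],1]
    - [[0,0,-0.14],[0,0,0],1]
    - [[0,0,-0.2],[0,0,0],1]
    - [[0,0,-0.26],[0,0,0],1]
    - [[0,0,-0.31],[0,0,0],1]
    - [[0,0,-0.336],[0,0,0],1]
    - [[0,0,-0.336],[0,0,0],1]

```text
clock: 6.97
eef_pos: [497.9, 162.5, 176.6]
eef_rot: [-2.619, -0.002, -0.139]
wrist_force: [1.2, 1.2, -2.4]
finger_gap: 18.1
finger_force: 25.0
```

Call:
apply_moves:
  moves:
    - [[0.01,0.04,-0.04],[0,0,0],1]
    - [[0.02,0.08,-0.08],[-0.02,-0.003,-0.01],1]
    - [[0.03,0.12,-0.11],[-0.045,-0.006,-0.02],1]
    - [[0.045,0.16,-0.14],[-0.07,-0.009,-0.033],1]
    - [[0.06,0.2,-0.17],[-0.1,-0.013,-0.046],1]
    - [[0.07,0.24,-0.2],[-0.13,-0.016,-0.06],1]
    - [[0.08,0.28,-0.22],[-0.155,-0.02,-0.072],1]
    - [[0.09,0.304,-0.232],[-0.1658,-0.021,-0.0784],1]
    - [[0.09,0.304,-0.232],[-0.1658,-0.021,-0.0784],1]
    - [[0.09,0.304,-0.232],[-0.1658,-0.021,-0.0784],1]

```text
clock: 7.8
eef_pos: [506.3, 66.7, 187.0]
eef_rot: [-3.141, 0.001, 0.113]
wrist_force: [-0.4, 0.3, -3.0]
finger_gap: 17.8
finger_force: 25.0
```

Run:
```python
from h import *
go((bay(3,190),RS))
```

```text
at [506.3  66.7 187. ] F [-0.4  0.3 -3. ] t 7.8 gap 17.8 j [0.06 0.21 1.62 0.   1.31 1.52]
shift [-0.0083, 0.3933, -0.0122] turn [-0.0002, 0.0003, 0.0001]
```

Call:
apply_moves:
  moves:
    - [[0,0.04,-0.012],[0,0,0],1]
    - [[0,0.1,-0.012],[0,0,0],1]
    - [[-0.004,0.18,-0.012],[0,0,0],1]
    - [[-0.004,0.26,-0.012],[0,0,0],1]
    - [[-0.008,0.33,-0.012],[0,0,0],1]
    - [[-0.008,0.375,-0.012],[0,0,0],1]
    - [[-0.008,0.393,-0.012],[0,0,0],1]
    - [[-0.008,0.393,-0.012],[0,0,0],1]

```text
clock: 8.47
eef_pos: [515.8, -32.6, 190.8]
eef_rot: [3.141, -0.0, 0.112]
wrist_force: [0.4, -0.1, -1.8]
finger_gap: 17.9
finger_force: 25.0
```

Run:
```python
from h import *
go((bay(3,190),RS)); S=manip.read_state();p=S["eef_pos"];R=Rn.from_euler("xyz",S["eef_rot"]).as_matrix()
i=viewer.camera_info("wrist"); im=viewer.camera("wrist")
print("divider tops far/near", [(x,proj(i,[C+x*sx+s*86*sl+[0,0,70] for s in(1,-1)]).round(0).tolist()) for x in(-48,-16,16,48)])
print("carton top",proj(i,[p+R@[a*80,b*9,-42] for a in(1,-1) for b in(1,-1)]).round(0).tolist(),"bottom far",proj(i,[p+R@[80,b*9,78] for b in(1,-1)]).round(0).tolist())
cv2.imwrite("pics/w4.png",im)
```

```text
at [515.8 -32.6 190.8] F [ 0.4 -0.1 -1.8] t 8.4667 gap 17.9 j [-0.13  0.22  1.6  -0.    1.32  1.33]
shift [-0.001, -0.0059, 0.0032] turn [0.0002, -0.0001, -0.0005]
divider tops far/near [(-48, [[415.0, 119.0], [404.0, 311.0]]), (-16, [[376.0, 119.0], [370.0, 311.0]]), (16, [[337.0, 119.0], [335.0, 311.0]]), (48, [[298.0, 119.0], [301.0, 311.0]])]
carton top [[342.0, 118.0], [297.0, 118.0], [337.0, 445.0], [302.0, 445.0]] bottom far [[332.0, 125.0], [307.0, 125.0]]
```

View pics/w4.png

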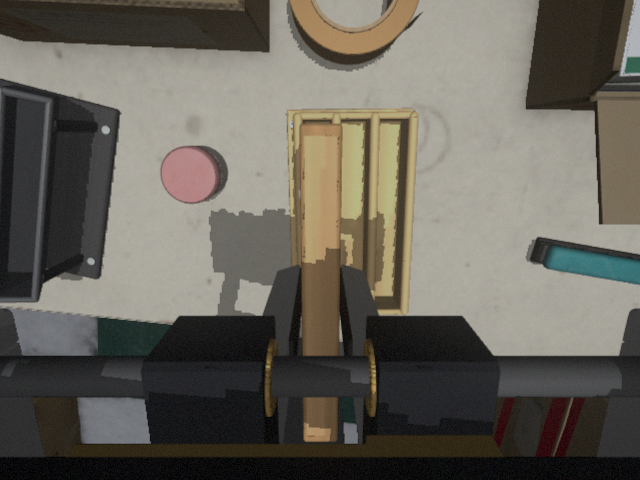

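Divider tops lie at columns 297/336/375/415 on row 118, within 1 px of the prediction, with the carton over bay 3. I'll shift about 1.8 mm sideways and lower into the bay mouth.

Call:
apply_moves:
  moves:
    - [[0,-0.007,0],[0,0,0],1]
    - [[0,-0.007,0.05],[0,0,0],1]
    - [[0,-0.007,0.1],[0,0,0],1]
    - [[0,-0.007,0.13],[0,0,0],1]
    - [[0,-0.007,0.15],[0,0,0],1]
    - [[0,-0.007,0.16],[0,0,0],1]
    - [[0,-0.007,0.17],[0,0,0],1]
    - [[0,-0.007,0.18],[0,0,0],1]
    - [[0,-0.007,0.19],[0,0,0],1]
    - [[0,-0.007,0.2],[0,0,0],1]
    - [[0,-0.007,0.2],[0,0,0],1]

```text
clock: 9.43
eef_pos: [515.5, -30.1, 140.4]
eef_rot: [3.141, 0.0, 0.113]
wrist_force: [-0.5, -1.0, -2.7]
finger_gap: 17.5
finger_force: 25.0
```

Call:
apply_moves:
  moves:
    - [[0,0,0.008],[0,0,0],1]
    - [[0,0,0.016],[0,0,0],1]
    - [[0,0,0.024],[0,0,0],1]
    - [[0,0,0.032],[0,0,0],1]
    - [[0,0,0.04],[0,0,0],1]
    - [[0,0,0.048],[0,0,0],1]
    - [[0,0,0.056],[0,0,0],1]
    - [[0,0,0.056],[0,0,0],1]

```text
clock: 10.1
eef_pos: [515.4, -30.1, 126.4]
eef_rot: [3.141, 0.0, 0.113]
wrist_force: [-1.1, -0.1, -2.7]
finger_gap: 17.6
finger_force: 25.0
```

Call:
apply_moves:
  moves:
    - [[0,0,0.006],[0,0,0],1]
    - [[0,0,0.012],[0,0,0],1]
    - [[0,0,0.018],[0,0,0],1]
    - [[0,0,0.018],[0,0,0],1]

```text
clock: 10.43
eef_pos: [515.5, -30.1, 122.0]
eef_rot: [3.141, 0.0, 0.113]
wrist_force: [-0.2, -0.7, -2.1]
finger_gap: 18.0
finger_force: 25.0
```

Call:
apply_moves:
  moves:
    - [[0,0,0.005],[0,0,0],1]
    - [[0,0,0.01],[0,0,0],1]
    - [[0,0,0.012],[0,0,0],1]
    - [[0,0,0.012],[0,0,0],1]

```text
clock: 10.77
eef_pos: [515.6, -30.1, 119.2]
eef_rot: [3.14, -0.0, 0.113]
wrist_force: [-0.1, -0.3, -2.7]
finger_gap: 17.6
finger_force: 25.0
```

Call:
apply_moves:
  moves:
    - [[0,0,0.005],[0,0,0],1]
    - [[0,0,0.01],[0,0,0],1]
    - [[0,0,0.01],[0,0,0],1]

```text
clock: 11.02
eef_pos: [515.5, -30.1, 116.6]
eef_rot: [3.141, 0.0, 0.113]
wrist_force: [-0.2, -0.1, -2.7]
finger_gap: 17.9
finger_force: 25.0
```

Call:
apply_moves:
  moves:
    - [[0,0,0.005],[0,0,0],1]
    - [[0,0,0.01],[0,0,0],1]
    - [[0,0,0.01],[0,0,0],1]

```text
clock: 11.27
eef_pos: [515.5, -30.1, 114.0]
eef_rot: [3.141, 0.0, 0.113]
wrist_force: [0.1, 0.2, -2.4]
finger_gap: 17.8
finger_force: 25.0
```

Call:
apply_moves:
  moves:
    - [[0,0,0.005],[0,0,0],1]
    - [[0,0,0.01],[0,0,0],1]
    - [[0,0,0.01],[0,0,0],1]

```text
clock: 11.52
eef_pos: [515.5, -30.2, 111.5]
eef_rot: [3.141, 0.0, 0.113]
wrist_force: [0.3, 0.4, -2.3]
finger_gap: 17.7
finger_force: 25.0
```

Call:
apply_moves:
  moves:
    - [[0,0,0.005],[0,0,0],1]
    - [[0,0,0.01],[0,0,0],1]
    - [[0,0,0.01],[0,0,0],1]

```text
clock: 11.77
eef_pos: [515.5, -30.1, 109.0]
eef_rot: [3.141, 0.0, 0.113]
wrist_force: [-1.3, 0.8, -2.9]
finger_gap: 17.8
finger_force: 25.0
```

Call:
apply_moves:
  moves:
    - [[0,0,0.005],[0,0,0],1]
    - [[0,0,0.01],[0,0,0],1]
    - [[0,0,0.01],[0,0,0],1]

```text
clock: 12.02
eef_pos: [515.5, -30.1, 106.5]
eef_rot: [3.141, 0.0, 0.113]
wrist_force: [-0.3, -0.6, -2.4]
finger_gap: 17.6
finger_force: 25.0
```

Call:
apply_moves:
  moves:
    - [[0,0,0.005],[0,0,0],1]
    - [[0,0,0.01],[0,0,0],1]
    - [[0,0,0.01],[0,0,0],1]

```text
clock: 12.27
eef_pos: [515.5, -30.1, 104.0]
eef_rot: [3.141, 0.0, 0.113]
wrist_force: [0.6, 0.6, -1.8]
finger_gap: 17.6
finger_force: 25.0
```

Call:
apply_moves:
  moves:
    - [[0,0,0.005],[0,0,0],1]
    - [[0,0,0.01],[0,0,0],1]
    - [[0,0,0.01],[0,0,0],1]

```text
clock: 12.52
eef_pos: [515.5, -30.1, 101.5]
eef_rot: [3.141, 0.0, 0.113]
wrist_force: [0.2, -0.1, -2.7]
finger_gap: 17.7
finger_force: 25.0
```

Call:
apply_moves:
  moves:
    - [[0,0,0.005],[0,0,0],1]
    - [[0,0,0.01],[0,0,0],1]
    - [[0,0,0.01],[0,0,0],1]

```text
clock: 12.77
eef_pos: [515.5, -30.2, 99.0]
eef_rot: [3.141, 0.0, 0.113]
wrist_force: [-0.6, -0.8, -1.9]
finger_gap: 17.5
finger_force: 25.0
```

Call:
apply_moves:
  moves:
    - [[0,0,0.004],[0,0,0],1]
    - [[0,0,0.008],[0,0,0],1]
    - [[0,0,0.008],[0,0,0],1]

```text
clock: 13.02
eef_pos: [515.6, -30.1, 97.2]
eef_rot: [3.14, -0.0, 0.113]
wrist_force: [0.7, 1.0, -1.7]
finger_gap: 17.5
finger_force: 25.0
```

Call:
apply_moves:
  moves:
    - [[0,0,0.004],[0,0,0],1]
    - [[0,0,0.006],[0,0,0],1]
    - [[0,0,0.006],[0,0,0],1]

```text
clock: 13.27
eef_pos: [515.8, -30.2, 96.0]
eef_rot: [3.14, -0.001, 0.113]
wrist_force: [-1.0, 0.2, 1.7]
finger_gap: 17.7
finger_force: 25.0
```

Contact at a TCP height of about 97 mm, with +4 N upward. The carton centre is then at about 78 mm, which is the deep floor (77), not the raised one (99). I'll release and retreat straight up.

Call:
apply_moves:
  moves:
    - [[0,0,0],[0,0,0],1]
    - [[0,0,0],[0,0,0],0.75]
    - [[0,0,0],[0,0,0],0.7]
    - [[0,0,0],[0,0,0],0.6]
    - [[0,0,0],[0,0,0],0.5]
    - [[0,0,0],[0,0,0],0.4]
    - [[0,0,0],[0,0,0],0.4]
    - [[0,0,0],[0,0,0],0.4]
    - [[0,0,0],[0,0,0],0.4]

```text
clock: 14.02
eef_pos: [515.6, -30.2, 95.8]
eef_rot: [3.14, -0.0, 0.113]
wrist_force: [0.5, -0.2, -0.5]
finger_gap: 56.4
finger_force: 0.0
```

Call:
apply_moves:
  moves:
    - [[0,0,-0.02],[0,0,0],0.4]
    - [[0,0,-0.06],[0,0,0],0.4]
    - [[0,0,-0.12],[0,0,0],0.4]
    - [[0,0,-0.2],[0,0,0],0.4]
    - [[0,0,-0.3],[0,0,0],0.4]
    - [[0,0,-0.4],[0,0,0],0.4]
    - [[0,0,-0.5],[0,0,0],0.4]
    - [[0,0,-0.5],[0,0,0],0.4]
    - [[0,0,-0.5],[0,0,0],0.4]

```text
clock: 14.77
eef_pos: [516.0, -30.1, 222.6]
eef_rot: [3.14, -0.003, 0.113]
wrist_force: [-0.3, 0.0, -1.0]
finger_gap: 56.6
finger_force: 0.0
```

Run:
```python
from h import *
i=viewer.camera_info("side"); im=viewer.camera("side"); w=viewer.camera("wrist");j=viewer.camera_info("wrist")
for z in(137,159):
    P=[bay(3,z)+a*80*sl+b*9*sx for a in(1,-1) for b in(1,-1)]
    print(z,"side",proj(i,P).round(1).tolist(),"wrist",proj(j,P).round(1).tolist())
b=cv2.resize(im[210:330,220:380],(400,300),interpolation=cv2.INTER_CUBIC)
cv2.imwrite("pics/end.png",np.hstack([b,cv2.resize(w,(400,300))]))
```

```text
137 side [[323.6, 228.5], [324.1, 232.9], [254.3, 231.4], [254.0, 235.8]] wrist [[309.0, 125.4], [333.7, 125.4], [310.3, 324.8], [331.9, 324.8]]
159 side [[323.5, 220.6], [323.9, 224.9], [253.5, 223.4], [253.2, 227.8]] wrist [[308.1, 124.7], [334.9, 124.7], [309.6, 338.7], [332.8, 338.7]]
```

View pics/end.png

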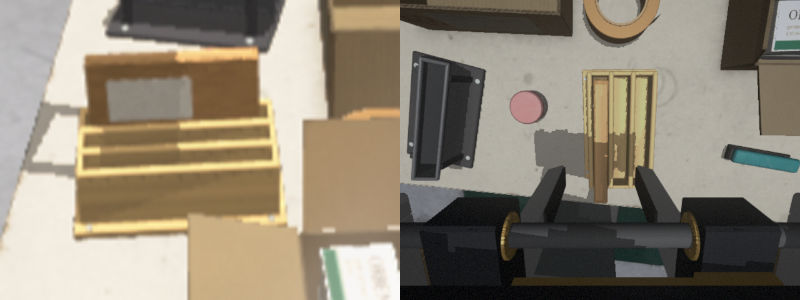

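The carton's top edge in the side view lies at rows 229–237, which matches a height of 137 mm (deep bay) and not 159 mm. It stands upright, and the jar, tape and stapler are undisturbed.

```bash
python3 -c "
from cell import manip; print(manip.sign_off())"
```

```text
the job is handed in; nothing more can be done
None
```

The carton stands upright on the bottom of bay 3, the deep bay and the first one I tried; it is released, the stapler, tape roll and jar are undisturbed, and the job is handed in at about 15 s on the robot's clock, after a first grasp that closed just above the carton and had to be redone 22 mm deeper.

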